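# Make up a seasoning tray and a snack tray from the stock on the worktop

## Task

Make up two trays from the things on the worktop: the lemon and the shorter of the two spice jars go on the wooden tray with rounded ends, the yoghurt tub and the small low cup go on the wooden tray with square corners. Stand each thing centred in a ring of its own, flat on the tray inside the ring (either ring of that tray), the jar, tub and cup upright, and leave the taller spice jar standing where it is.

Things in the scene. Friction and masses are not known exactly. Their poses are not given: they have to be found in the camera images.
- round_tray: Light wooden tray with half-round ends, 154 x 78 mm, two darker raised rings. Fixed, beside the white dispenser (a 0.48 m high box right of the trays), length across the worktop; the trays swap places. Each ring is a seat: 66 mm inside, lip 4 mm thick, top 12 mm and floor 8 mm above the worktop, centred at own x = +38 or -38 mm, y = 0. Origin: middle of the underside; x along the length, z up.
- square_tray: Light wooden tray with square corners, 154 x 78 mm, two darker raised rings. Fixed, beside the white dispenser (a 0.48 m high box right of the trays), length across the worktop; the trays swap places. Each ring is a seat: 66 mm inside, lip 4 mm thick, top 12 mm and floor 8 mm above the worktop, centred at own x = +38 or -38 mm, y = 0. Origin: middle of the underside; x along the length, z up.
- lemon: Lemon, 71 mm long (own x), 53 mm wide (own y), 51 mm high, lying on its side; grip it across its width at mid height (25 mm). Stands loose among the stock in the middle of the worktop; the four stock things change places. Origin: centre of the underside; z up.
- short_jar: The shorter and slightly stouter of two spice jars: white lid, 47 mm diameter, 98 mm high, upright. Stands loose among the stock in the middle of the worktop; the four stock things change places. Origin: centre of the underside; z up.
- yoghurt: Yoghurt tub, 72 mm wide at its rim, 71 mm high, round and narrower towards the foot (53 mm), upright; its body at 40 mm height is under 68 mm wide. Closed. Stands loose among the stock in the middle of the worktop; the four stock things change places. Origin: centre of the underside; z up.
- small_cup: Small low open cup, 60 mm diameter at the rim, about 48 mm at the foot, 34 mm high, upright and empty; it can be gripped round the outside. Stands loose among the stock in the middle of the worktop; the four stock things change places. Origin: centre of the underside; z up.
- tall_jar: The taller spice jar, red lid, 45 mm diameter, 106 mm high. Not wanted: it stays, loose and upright, behind the stock towards the window. Origin: centre of the underside; z up.

How it is judged:
At the end, for the whole second after the job is handed in: Lemon and shorter jar in rings of the round-ended tray, tub and small cup in rings of the square tray: within 12 mm of the ring's centre along and across, on the floor (5-12 mm), upright to 0.09 rad (not the lemon), released, at rest. Taller jar upright, within 20 mm of its start (y of lemon in the frame of round_tray between -0.012 and 0.012 m and (x of lemon in the frame of round_tray between -0.05 and -0.026 m or x of lemon in the frame of round_tray between 0.026 and 0.05 m) and linear speed of each of lemon, short_jar, yoghurt, small_cup below 0.01 m/s and contact force between each of lemon, short_jar, yoghurt, small_cup and the fingers below 0.05 N and z of lemon in the frame of round_tray between 0.005 and 0.012 m and y of short_jar in the frame of round_tray between -0.012 and 0.012 m and (x of short_jar in the frame of round_tray between -0.05 and -0.026 m or x of short_jar in the frame of round_tray between 0.026 and 0.05 m) and z of short_jar in the frame of round_tray between 0.005 and 0.012 m and angle between each of short_jar, yoghurt, small_cup, tall_jar's own z axis and vertical below 0.09 rad and y of yoghurt in the frame of square_tray between -0.012 and 0.012 m and (x of yoghurt in the frame of square_tray between -0.05 and -0.026 m or x of yoghurt in the frame of square_tray between 0.026 and 0.05 m) and z of yoghurt in the frame of square_tray between 0.005 and 0.012 m and y of small_cup in the frame of square_tray between -0.012 and 0.012 m and (x of small_cup in the frame of square_tray between -0.05 and -0.026 m or x of small_cup in the frame of square_tray between 0.026 and 0.05 m) and z of small_cup in the frame of square_tray between 0.005 and 0.012 m and distance of tall_jar from where it was at the start of the episode below 0.02 m); the robot touches nothing.
It fails at once if the taller spice jar is tipped or pushed away by 30 mm or more (distance of tall_jar from where it was at the start of the episode above 0.03 m or angle between tall_jar's own z axis and vertical above 0.35 rad).
It also fails if it takes over 106 s, if anything falls off the work surface, if the arm or the gripper's body presses on something with over 40 N, if the wrist force passes 120 N, or if a joint passes its speed limit or range.

## Robot

A 7-joint arm with a two-finger parallel gripper is mounted at the origin on a cart in front of the work surface, level with it; the furniture and walls round the work are solid. World frame = base frame: x ahead of the robot, y to its left, z up, the work surface at z = 0. Lengths are in m, angles in rad, forces in N, time in s.
With the tool pointing down it reaches from about 0.4 to 0.85 m from the base axis. Payload 6.9 kg.
Tool frame: the origin (TCP) lies midway between the tips of the shut fingers; the grasp point (between the pads) lies behind it (ctrl.pinch_z is the z of the grasp point in the tool frame, in m); z points along the fingers, y is the line along which they close (so a half turn about z gives the same grasp; the last joint's range is limited). The gripper opens to 85 mm and grips with 20 to 120 N. Pads are 22 mm wide; open, the fingers measure 114 mm over their backs; the gripper's body (76 mm by 85 mm) begins 54 mm behind the grasp point. The pads swing forward as they close: fully open they stand 13 mm farther back than shut.
Start: joints at [-1.135, 0.507, -0.238, 1.5, 0.126, 1.149, -0.155], TCP at [0.202, 0.591, 0.231] pointing down, gripper open.
Joint ranges: [-3.08, 3.08], [-0.24, 2.05], [-1.43, 1.35], [0, 2.5], [-1.52, 4.66], [0.17, 1.96], [-2.89, 2.89]. Speed limits (rad/s): [2.39, 2.39, 3.14, 3.14, 3.14, 3.14, 3.14].

## Interface

Orientations are given as a unit quaternion [w, x, y, z].
In Python, from station import ctrl, get_state, vision, ticket, models gives the robot as it stands. Calls block until the motion is done:
- ctrl.movep(position, orientation): joint-space move of the TCP to a pose.
- ctrl.movel(position, frame=None, max_speed=0.15): straight line of the TCP; frame=None keeps the orientation; max_speed is the mean speed in m/s.
- ctrl.set_joints(angles): joint-space move.
- ctrl.ungrasp() and ctrl.close_gripper(force=None): open the fingers fully, or close them until they stop; force is the grip in N (None keeps the last).
- ctrl.pause(seconds).
- ctrl.ik(position, orientation): joint angles nearest the present ones, or None.
- get_state(): the state.
- vision.grab_frame(name): name is "side" or "top" or "wrist"; returns (picture, depth): 420x560x3 uint8, blue, green, red; 420x560 float32, m along the optical axis (not along the pixel's ray), 0 where there is no reading.
- vision.camera_info(name): a dict with "mtx" (3x3 intrinsics, pixels), "R" (3x3) and "t" (3): a world point X has camera coordinates R X + t; the wrist camera has in their place "hand_eye" (4x4, takes a point from camera to tool coordinates, whose origin is the TCP and whose axes are the flange's). Camera axes: x right, y down, z forward; pixel columns grow to the right and rows downward; lengths in m; the calibration is good to about 2 mm. A picture is of the moment at which its call begins: read the wrist's pose just before it. camera_info takes no time and is no camera call.
A pose or a line that the arm cannot do raises ctrl.Unreachable and nothing moves.
- ticket.close_job(): hands the job in; it is judged then, once.
Trained networks look in the newest picture that a camera, given by its name, has taken for a name from the list of things; names that differ only in an ending like _2 or _b are one class to them, and where a whole thing is asked for, a point or a joint stands for the part that bears it (a point fixed in the world has none). Each returns a list of dicts, best first, with "p" (0 to 1); they miss things now and then, are a little off and sometimes report something else, mostly with a low value. They report only what shows in the picture. A call takes as long as a camera call.
- models.recognise(camera, target): "point" ([column, row] in pixels, amid what is visible of it).
- models.masks_of(camera, target): "mask" (420x560 bool, what is visible of it) and "point" ([column, row] in pixels, amid what is visible of it).
The state is a dict: "time": time; "qpos": joint angles; "qd": joint speeds; "tau": joint torques, N m; "tcp_pos": TCP position; "eef_rot": TCP orientation; "contact_force": force on the tool from outside, world axes, zero at the start; "wrist_torque": the same for the moment, N m; "width": finger opening in m; "gripper_force": force on a finger pad.
Only numpy, scipy, OpenCV 4.12 (cv2) and the standard library are available. Lean on these libraries where they do the work, as an engineer would, in place of code of your own. Each camera call takes 0.05 s, during which the arm holds its last target. There are 200 camera calls.

## Working session

There is one attempt and no reset: what is moved stays moved. The work goes in short steps, each a Python script; the robot and the scene stay as the last script left them, time stands still between calls to the robot, and variables do not carry over. Pictures are saved under pics/ and viewed, at most 14 in all, crops included, and the job is handed in when it is done.

```bash
ls; mkdir -p pics; cat > h.py <<'E'
import numpy as np, cv2
from station import ctrl, get_state, vision, ticket, models
def world(cam, depth, info=None):
    i=vision.camera_info(cam); K=np.array(i["mtx"])
    v,u=np.mgrid[:depth.shape[0],:depth.shape[1]]
    P=np.stack([(u-K[0,2])/K[0,0]*depth,(v-K[1,2])/K[1,1]*depth,depth],-1)
    if "R" in i: return (P-np.array(i["t"]))@np.array(i["R"])
    return P
E
python3 - <<'E'
from h import *
s=get_state();print(s["time"],s["tcp_pos"],s["eef_rot"],s["width"],ctrl.pinch_z)
for c in("top","side"):
    im,d=vision.grab_frame(c);cv2.imwrite(f"pics/{c}0.png",im)
    W=world(c,d)
    i=vision.camera_info(c);print(c,"campos",(-np.array(i["R"]).T@np.array(i["t"])).round(3))
    for n in("lemon","short_jar","yoghurt","small_cup","tall_jar","round_tray","square_tray"):
        for r in models.masks_of(c,n)[:2]:
            m=r["mask"]&(d>0)
            if m.sum()<10: print(n,"small");continue
            w=W[m];hi=np.percentile(w[:,2],95)
            t=w[w[:,2]>hi-.006]
            print(n,round(r["p"],2),np.round(r["point"]),m.sum(),"top z",hi.round(3),"topmid",((t.max(0)+t.min(0))/2).round(3),"ext",np.percentile(w,2,axis=0).round(3),np.percentile(w,98,axis=0).round(3))
E
```

```text
pics
0.0 [0.20231086 0.59080792 0.23041809] [-1.42199171e-04  1.64152663e-01  9.86434530e-01 -8.95118691e-04] 0.08582509860321609 -0.0187
top campos [0.432 0.095 0.871]
lemon 0.75 [310. 247.] 589 top z 0.051 topmid [0.443 0.063 0.05 ] ext [0.416 0.038 0.027] [0.469 0.09  0.053]
short_jar 0.94 [255. 183.] 575 top z 0.101 topmid [0.582 0.189 0.099] ext [0.557 0.166 0.018] [0.601 0.21  0.101]
short_jar 0.6 [218. 148.] 644 top z 0.109 topmid [0.654 0.271 0.107] ext [0.631 0.249 0.008] [0.672 0.29  0.109]
yoghurt 0.83 [215. 218.] 1006 top z 0.073 topmid [0.51  0.262 0.071] ext [0.48  0.228 0.001] [0.545 0.3   0.074]
small_cup 0.66 [270. 233.] 592 top z 0.035 topmid [0.479 0.155 0.033] ext [0.453 0.129 0.001] [0.505 0.182 0.035]
tall_jar 0.96 [216. 148.] 645 top z 0.109 topmid [0.653 0.271 0.107] ext [0.631 0.249 0.007] [0.672 0.289 0.109]
round_tray 0.78 [359. 228.] 2303 top z 0.013 topmid [ 0.484 -0.041  0.011] ext [ 0.443 -0.11   0.   ] [0.522 0.029 0.014]
round_tray 0.19 [312. 246.] 582 top z 0.051 topmid [0.443 0.063 0.05 ] ext [0.418 0.038 0.028] [0.469 0.089 0.053]
square_tray 0.9 [
[... 603 characters left out ...]
76 [240. 216.] 576 top z 0.034 topmid [0.478 0.152 0.032] ext [0.451 0.125 0.002] [0.505 0.18  0.035]
small_cup 0.17 [282. 288.] 2569 top z 0.013 topmid [ 0.483 -0.045  0.012] ext [ 0.443 -0.117  0.005] [0.521 0.025 0.014]
tall_jar 0.85 [291. 156.] 711 top z 0.108 topmid [0.654 0.269 0.106] ext [0.604 0.192 0.006] [0.672 0.356 0.108]
round_tray 0.97 [282. 288.] 2621 top z 0.013 topmid [ 0.483 -0.044  0.012] ext [ 0.442 -0.117  0.002] [0.521 0.025 0.014]
square_tray 0.71 [312. 229.] 1935 top z 0.013 topmid [0.614 0.075 0.011] ext [ 0.573 -0.002  0.001] [0.656 0.147 0.013]
square_tray 0.58 [280. 287.] 2581 top z 0.013 topmid [ 0.483 -0.045  0.012] ext [ 0.442 -0.117  0.004] [0.521 0.025 0.014]
```

```bash
python3 - <<'E'
from h import *
im=cv2.imread("pics/top0.png");cv2.imwrite("pics/top0c.png",cv2.resize(im[100:300,170:440],None,fx=2.95,fy=2.95,interpolation=cv2.INTER_CUBIC))
for c in("top","side"):
    im,d=vision.grab_frame(c);W=world(c,d)
    for n in("round_tray","square_tray"):
        w=W[models.masks_of(c,n)[0]["mask"]&(d>0)];w=w[(w[:,2]<.02)&(w[:,2]>.004)]
        print(c,n,cv2.minAreaRect((w[:,:2]*1000).astype(np.float32)))
        l=w[w[:,2]>.0105]; 
        print("  floor z",np.percentile(w[:,2],[10,30,50,90]).round(4),"lip rect",cv2.minAreaRect((l[:,:2]*1000).astype(np.float32)))
    w=W[models.masks_of(c,"lemon")[0]["mask"]&(d>0)]; w=w[w[:,2]>.02]
    ev,E=np.linalg.eigh(np.cov(w[:,:2].T));print(c,"lemon axis",E[:,1],ev*1e6,cv2.minAreaRect((w[:,:2]*1000).astype(np.float32)), w.mean(0))
    # all tall obstacles
    m=(W[...,2]>.06)&(d>0)&(W[...,0]>.3)&(W[...,0]<.8);print("tall right y max",W[m&(W[...,1]<0)].max(0) if (m&(W[...,1]<0)).any() else None)
E
```

```text
top round_tray ((483.5403747558594, -40.02924346923828), (151.96620178222656, 77.71831512451172), 82.58234405517578)
  floor z [0.0065 0.0078 0.0087 0.0119] lip rect ((482.8545837402344, -39.83387756347656), (148.1115264892578, 74.053466796875), 82.55916595458984)
top square_tray ((614.9329833984375, 78.10540771484375), (78.08967590332031, 153.41603088378906), 4.922713279724121)
  floor z [0.0067 0.008  0.0088 0.012 ] lip rect ((614.0896606445312, 78.5523681640625), (75.61699676513672, 150.61692810058594), 5.130539894104004)
top lemon axis [-0.70842159  0.70578953] [158.68041517 267.46264218] ((443.953857421875, 63.372554779052734), (55.47636795043945, 55.67949676513672), 89.13104248046875) [0.44321126 0.06443689 0.04266485]
tall right y max [ 7.39465810e-01 -2.20907682e-05  4.44293968e-01]
side round_tray ((482.41485595703125, -44.290199279785156), (152.18093872070312, 77.67450714111328), 82.05101013183594)
  floor z [0.0075 0.0084 0.009  0.0124] lip rect ((482.7210693359375, -43.692466735839844), (150.8144989013672, 73.9471664428711), 81.31385040283203)
side square_tray ((614.6072998046875, 73.90095520019531), (80.5329818725586, 152.1071014404297), 4.977059364318848)
  floor z [0.0074 0.0085 0.0091 0.0122] lip rect ((613.5391845703125, 73.79682922363281), (76.18019104003906, 148.83859252929688), 5.976921081542969)
side lemon axis [-0.87259828  0.48843858] [ 98.73893591 235.49047841] ((442.0863342285156, 54.17936706542969), (45.080204010009766, 57.04692077636719), 82.87431335449219) [0.43976801 0.04925619 0.03922666]
tall right y max [ 7.96566204e-01 -5.21957912e-06  4.68828512e-01]
```

View pics/top0c.png

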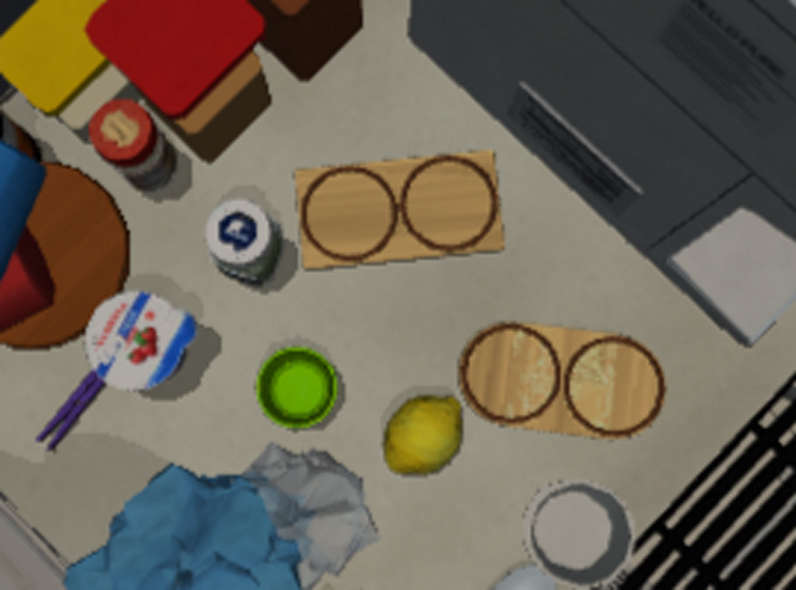

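View pics/side0.png

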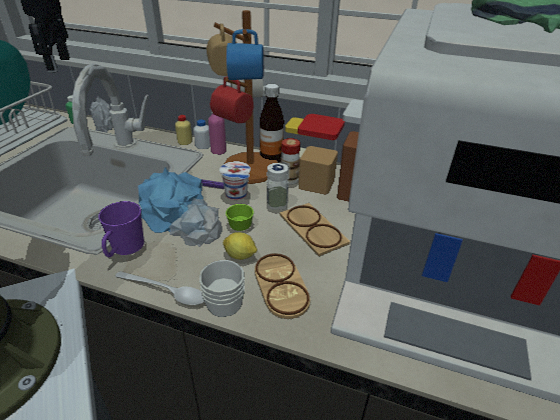

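```bash
python3 - <<'E'
from h import *
G=np.zeros((24,30))
for c in("top","side"):
    im,d=vision.grab_frame(c);W=world(c,d)[d>0]
    i=((W[:,0]-.3)/.02).astype(int);j=((W[:,1]+.2)/.02).astype(int)
    k=(W[:,0]>.3)&(i<24)&(W[:,1]>-.2)&(j<30)&(W[:,2]<.7)
    np.maximum.at(G,(i[k],j[k]),W[k,2])
print("rows x desc .76->.30; cols y from +.38 (left) to -.2; cm")
for i in range(23,-1,-1): print("%.2f"%(.31+.02*i)," ".join("%2d"%round(100*G[i,j]) for j in range(29,-1,-1)))
E
```

```text
rows x desc .76->.30; cols y from +.38 (left) to -.2; cm
0.77 39 21 18 18 17 12  0  0 17 22 22 22 22 22 22 22  0 42 43 44 44 44 44  0  0  0 47 47 47 45
0.75 21 18 18 17 13 13 13 17 17 21 22 22 22 22 22 22 43 43 43 44 44 44 44 45  0 45 47 47 46 46
0.73 18 18 17 13 13 13 17 17 17 17 21 22 22 22 22  0 31 43 43 43 44 44 44 46 46 46 47 46 46 46
0.71 18 17 13 13 13 16 17 17 17 17 17 22 22 22  1  0  0 41 43 43 43 44 44 44 46 47 47 44 44 44
0.69 17 14 13 13 13 13 17 17 17 17 17 17  1  0  0  0  0  0 42 43 43 43 44 44 44 44 44 44 44 44
0.67 21 21 14 13 13 13 16 17 17 17 17  0  1  0  0  0  0  0  0 41 43 43 43 44 44 44 44 44 44 44
0.65 21 21 15  2  1 11 11 11 17 17  0  0  1  1  2  1  1  2  1  1 42 43 43 43 44 44 44 44 44 44
0.63 25 24 20  2  2 11 11 11  0  0  0  0  1  2  1  1  2  1  1  1  1 34 43 43 43 44 44 44 44 44
0.61 25 24  2 31 32  2  0  0  0 10 10 10  2  1  1  2  2  1  1  1  1  0 41 43 43 43 44 44 44 43
0.59 27 38 38 32 35 35 32  0  0 10 10 10  1  2  1  2  1  2  2  1  1  0  0 40 43 43 43 43 43 43
0.57 32 38 38 35 36 36 32  1  0 10 10 10  1  2  1  1  1  1  1  1  0  0  0  0 42 43 43 43 43 4
[... 536 characters left out ...]
 4  2  2  1  1  1  2  1  0  0  0  0
0.43  0  0  1  1  1  0  0  8  8  0  5  6  7  6  6  5  5  5  4  0  0  0  0  1  1  0  0  0  0  0
0.41  1  0  0  0  0  0  9  9  9  9 10  9  8  8  7  3  4  4  0  0  7  7  8  7  0  0  0  0  0  0
0.39  1  1  0  0  0  6  9 10 11 11 11 10 10  8  8  5  0  0  0  0  7  7  6  7  0  0  0  0  0  0
0.37  1  1  1  0  0  8  9 10 12 12 12 10  8  9  8  5  1  0  0  0  7  4  4  7  0  0  0  0  0  0
0.35  1  1  1  1  8  9 10 11 14 14 11 10  9  8  7  0  0  0  0  1  7  7  7  7  0  0  0  0  0  0
0.33  0  1  1  1  7  9 10 11 12 12 10 10  9  4  0  0  0  0  0  1  1  7  7  0  0  0  0  0  0  0
0.31  0  0  1  1  1  8  9 10 11 11 10 10 10  0  1  0  0  0  2  2  1  1  0  0  0  0  0  0  0  0
```

```bash
python3 - <<'E'
from h import *
Ws=[]
for c in("top","side"):
    im,d=vision.grab_frame(c);W=world(c,d)
    if c=="side": cv2.imwrite("pics/side1c.png",cv2.resize(im[90:260,150:370],None,fx=3.5,fy=3.5,interpolation=cv2.INTER_CUBIC))
    Ws.append(W[(d>0)])
W=np.concatenate(Ws)
W=W[(W[:,0]>.42)&(W[:,0]<.64)&(W[:,1]>.2)&(W[:,1]<.42)]
for z in np.arange(.08,.42,.03):
    b=W[(W[:,2]>=z)&(W[:,2]<z+.03)]
    print("z%.2f"%z,[(round(x,2),len(q),*(np.percentile(q[:,1],[1,99]).round(3))) for x in np.arange(.42,.64,.03) for q in [b[(b[:,0]>=x)&(b[:,0]<x+.03)]] if len(q)>3])
print(vision.camera_info("wrist")["hand_eye"])
E
```

```text
z0.08 [(np.float64(0.42), 12, np.float64(0.23), np.float64(0.241)), (np.float64(0.54), 17, np.float64(0.201), np.float64(0.207)), (np.float64(0.57), 185, np.float64(0.2), np.float64(0.359)), (np.float64(0.6), 57, np.float64(0.293), np.float64(0.391)), (np.float64(0.63), 233, np.float64(0.25), np.float64(0.369))]
z0.11 [(np.float64(0.57), 91, np.float64(0.346), np.float64(0.36)), (np.float64(0.6), 43, np.float64(0.362), np.float64(0.392)), (np.float64(0.63), 80, np.float64(0.339), np.float64(0.396))]
z0.14 [(np.float64(0.48), 5, np.float64(0.339), np.float64(0.359)), (np.float64(0.51), 15, np.float64(0.295), np.float64(0.335)), (np.float64(0.54), 38, np.float64(0.296), np.float64(0.311)), (np.float64(0.57), 27, np.float64(0.346), np.float64(0.353)), (np.float64(0.63), 46, np.float64(0.365), np.float64(0.393))]
z0.17 [(np.float64(0.48), 193, np.float64(0.316), np.float64(0.355)), (np.float64(0.51), 250, np.float64(0.289), np.float64(0.324)), (np.float64(0.54), 189, np.float64(0.296), np.float64(0.311)), (np.float64(0.57), 32, np.float64(0.308), np.float64(0.34)), (np.float64(0.6), 50, 
[... 1532 characters left out ...]
loat64(0.299), np.float64(0.409)), (np.float64(0.54), 1295, np.float64(0.287), np.float64(0.403)), (np.float64(0.57), 821, np.float64(0.28), np.float64(0.362))]
z0.35 [(np.float64(0.51), 257, np.float64(0.349), np.float64(0.39)), (np.float64(0.54), 253, np.float64(0.294), np.float64(0.388)), (np.float64(0.57), 467, np.float64(0.3), np.float64(0.365))]
z0.38 [(np.float64(0.57), 18, np.float64(0.349), np.float64(0.364))]
z0.41 []
[[ 6.88256330e-04 -9.44268480e-01 -3.29175582e-01  8.58066369e-02]
 [ 9.99999447e-01  9.11470077e-04 -5.23782818e-04  1.22094145e-03]
 [ 7.94625299e-04 -3.29175040e-01  9.44268586e-01 -1.42104330e-01]
 [ 0.00000000e+00  0.00000000e+00  0.00000000e+00  1.00000000e+00]]
```

View pics/side1c.png

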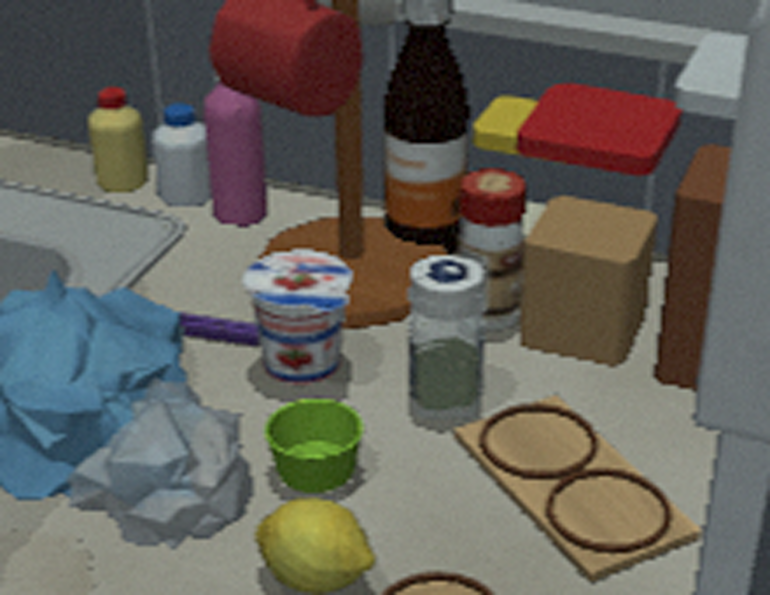

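```bash
cat >> h.py <<'E'
from scipy.spatial.transform import Rotation as Rn
def quat(ydeg, tilt=0):
    """tool y horizontal at ydeg; tool top leans by tilt deg along tool -x... z axis = down + sin(tilt)*(-x_tool0)"""
    a=np.radians(ydeg); y=np.array([np.cos(a),np.sin(a),0]); x0=np.array([-y[1],y[0],0])
    t=np.radians(tilt); z=np.array([0,0,-np.cos(t)])-np.sin(t)*x0
    q=Rn.from_matrix(np.stack([np.cross(y,z),y,z],1)).as_quat()
    return q[[3,0,1,2]]   # tilt>0: hand leans toward tool +x
def fwd(tilt_q): return Rn.from_quat(np.roll(tilt_q,-1)).apply([0,0,1])
def wristworld():
    s=get_state(); im,d=vision.grab_frame("wrist"); P=world("wrist",d)
    H=np.array(vision.camera_info("wrist")["hand_eye"]); R=Rn.from_quat(np.roll(s["eef_rot"],-1)).as_matrix()
    return im,d,(P@H[:3,:3].T+H[:3,3])@R.T+np.array(s["tcp_pos"])
def rep(l=""):
    s=get_state();print(l,"t",round(s["time"],1),"tcp",np.round(s["tcp_pos"],3),"w",round(s["width"],4),"gf",np.round(s["gripper_force"],1),"cf",np.round(s["contact_force"],1))
RL,RR=np.array([.488,-.0045]),np.array([.478,-.080]); SL,SR=np.array([.611,.114]),np.array([.618,.038])
E
python3 - <<'E'
from h import *
ctrl.movel([.30,.30,.40],max_speed=.3)
ctrl.movep([.46,.06,.33],quat(90)); rep()
im,d,W=wristworld();cv2.imwrite("pics/w0.png",im)
for n in("lemon","short_jar","small_cup","round_tray","square_tray"):
    for r in models.masks_of("wrist",n)[:1]:
        w=W[r["mask"]&(d>0)];hi=np.percentile(w[:,2],95)
        if "tray" in n: w=w[(w[:,2]>.004)&(w[:,2]<.02)]
        t=w[w[:,2]>hi-.006]
        print(n,round(r["p"],2),np.round(r["point"]),hi.round(3),((t.max(0)+t.min(0))/2).round(3),cv2.minAreaRect((w[:,:2]*1000).astype(np.float32)))
E
```

```text
t 3.9 tcp [0.46  0.062 0.33 ] w 0.0854 gf 0.0 cf [ 0.   0.2 -0.6]
lemon 0.68 [280. 149.] 0.05 [0.441 0.065 0.048] ((444.1468505859375, 62.36510467529297), (59.02253723144531, 60.20588302612305), 6.561890125274658)
short_jar 0.68 [372. 250.] 0.098 [0.525 0.159 0.218] ((534.9042358398438, 148.65065002441406), (183.1096954345703, 53.36168670654297), 42.733951568603516)
small_cup 0.57 [350. 173.] 0.034 [0.476 0.156 0.032] ((482.71966552734375, 159.83262634277344), (71.97181701660156, 65.96984100341797), 64.74955749511719)
round_tray 0.98 [209. 171.] 0.012 [ 0.481 -0.041  0.01 ] ((481.90252685546875, -40.236297607421875), (151.61732482910156, 78.50263214111328), 82.47721099853516)
square_tray 0.75 [296. 252.] 0.012 [0.613 0.079 0.01 ] ((613.2893676757812, 78.53606414794922), (78.88566589355469, 153.9993438720703), 4.89077091217041)
```

View pics/w0.png

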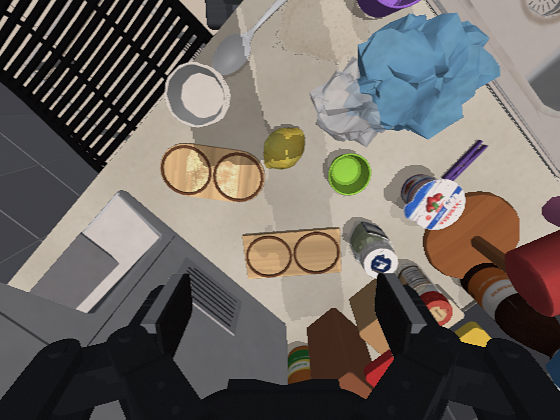

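```bash
cat >> h.py <<'E'
RL,RR=np.array([.4875,-.0035]),np.array([.4775,-.079]); SL,SR=np.array([.611,.115]),np.array([.617,.0395])
def pick(xy,z,q,force=40,up=.22):
    ctrl.ungrasp()
    ctrl.movep([*xy,up],q); ctrl.movel([*xy,z],max_speed=.15)
    rep("at"); ctrl.close_gripper(force); ctrl.pause(.2); rep("closed"); ctrl.movel([*xy,up],max_speed=.2); rep("up")
def place(xy,z,q,up=.22):
    ctrl.movep([*xy,up],q); ctrl.movel([*xy,z+.02],max_speed=.2); ctrl.movel([*xy,z],max_speed=.04); rep("down")
    ctrl.ungrasp(); ctrl.pause(.2); ctrl.movel([*xy,up],max_speed=.2); rep("left")
E
python3 - <<'E'
from h import *
for n,xy,z,a,t in [("lem",(.4425,.063),.008,45,0),("lemP",RR,.017,80,0),("lemP45",RR,.017,45,0),("jar",(.581,.188),.045,90,0),("jarP",RL,.053,0,0),("cup",(.478,.154),.008,90,0),("cupP",SR,.017,45,0)]+[("tub",(.51,.261),.022,a,t) for a in(200,20,0,180) for t in(22,-22)]+[("tubP",SL,.03,a,t) for a in(-10,0,20,45,180,200,225,135) for t in(22,-22)]:
    for h in(z,.22):
        j=ctrl.ik([*xy,h],quat(a,t)); print(n,a,t,h,None if j is None else np.round(j,2))
E
```

```text
lem 45 0 0.008 [-0.29  0.59  0.13  2.22 -0.22  0.35  0.82]
lem 45 0 0.22 [-0.38  0.25  0.24  1.96 -0.07  0.94  0.68]
lemP 80 0 0.017 [ 0.01  0.6   0.15  2.12 -0.2   0.44  1.72]
lemP 80 0 0.22 [-0.08  0.31  0.26  1.88 -0.09  0.97  1.62]
lemP45 45 0 0.017 [-0.02  0.6   0.19  2.12 -0.26  0.44  1.16]
lemP45 45 0 0.22 [-0.14  0.31  0.33  1.88 -0.12  0.97  1.04]
jar 90 0 0.045 [-0.39  0.68  0.07  1.76 -0.06  0.71  1.28]
jar 90 0 0.22 [-0.41  0.49  0.08  1.56 -0.04  1.09  1.26]
jarP 0 0 0.053 [-0.26  0.56  0.32  2.08 -0.33  0.55  0.3 ]
jarP 0 0 0.22 [-0.35  0.33  0.42  1.87 -0.16  0.97  0.14]
cup 90 0 0.008 [-0.4   0.63  0.05  2.07 -0.07  0.44  1.29]
cup 90 0 0.22 [-0.42  0.33  0.08  1.84 -0.03  0.98  1.25]
cupP 45 0 0.017 [-0.21  0.73  0.18  1.76 -0.2   0.67  0.86]
cupP 45 0 0.22 [-0.27  0.51  0.27  1.54 -0.15  1.11  0.82]
tub 200 22 0.022 [ 0.31  0.93 -1.03  1.89  0.61  0.69  2.55]
tub 200 22 0.22 [ 0.41  0.71 -1.23  1.69  0.34  1.05  2.66]
tub 200 -22 0.022 [-0.66  0.74 -0.12  1.8   0.59  0.85  2.29]
tub 200 -22 0.22 [-0.59  0.51 -0.24  1.61  0.48  1.25  2.48]
tub 20 22 0.022 [-0.94  0.7
[... 1944 characters left out ...]
1.64  0.72  1.06  2.75]
tubP 200 22 0.22 [-0.56  0.84  1.15  1.47 -0.98  1.66 -2.13]
tubP 200 -22 0.03 [-0.41  0.74 -0.05  1.77  0.62  0.77  2.56]
tubP 200 -22 0.22 [-0.34  0.52 -0.16  1.59  0.51  1.15  2.77]
tubP 225 22 0.03 [-0.56  1.15  1.15  1.5  -1.1   1.6  -1.59]
tubP 225 22 0.22 [-0.55  0.91  1.15  1.32 -0.9   1.79 -1.8 ]
tubP 225 -22 0.03 [-0.4   0.68 -0.05  1.93  0.82  0.54  2.77]
tubP 225 -22 0.22 [ 0.2   0.6  -1.03  1.73  0.95  1.25  2.78]
tubP 135 22 0.03 [ 0.11  0.66 -0.29  2.04 -0.35  0.18  2.59]
tubP 135 22 0.22 [-0.01  0.37 -0.11  1.84 -0.33  0.65  2.49]
tubP 135 -22 0.03 [-0.38  0.89  0.12  1.4   0.1   1.2   2.01]
tubP 135 -22 0.22 [-0.36  0.71  0.07  1.21  0.13  1.57  2.04]
```

```bash
python3 - <<'E'
from h import *
q=quat(45)
pick((.4425,.063),.008,q,40)
place(RR,.0175,q)
im,d,W=wristworld();cv2.imwrite("pics/w1.png",im)
for r in models.masks_of("wrist","lemon")[:1]:
    w=W[r["mask"]&(d>0)];print(r["p"],cv2.minAreaRect((w[:,:2]*1000).astype(np.float32)),np.percentile(w,[2,98],axis=0).round(3))
E
```

```text
at t 6.7 tcp [0.443 0.063 0.009] w 0.0852 gf 0.0 cf [ 1.6 -0.3 -0.7]
closed t 7.3 tcp [0.443 0.063 0.009] w 0.05 gf 39.4 cf [-2.3 -0.6 11.3]
up t 8.5 tcp [0.442 0.063 0.219] w 0.0499 gf 41.5 cf [-0.4  0.5 -0.4]
down t 10.9 tcp [ 0.477 -0.079  0.017] w 0.0493 gf 41.5 cf [-0.6  0.5 -0.7]
left t 12.7 tcp [ 0.477 -0.079  0.219] w 0.0852 gf 0.0 cf [ 0.1  1.  -0.8]
0.9 ((478.07763671875, -76.36614227294922), (54.2761344909668, 56.87514877319336), 86.33491516113281) [[ 0.452 -0.101  0.036]
 [ 0.501 -0.051  0.059]]
```

View pics/w1.png

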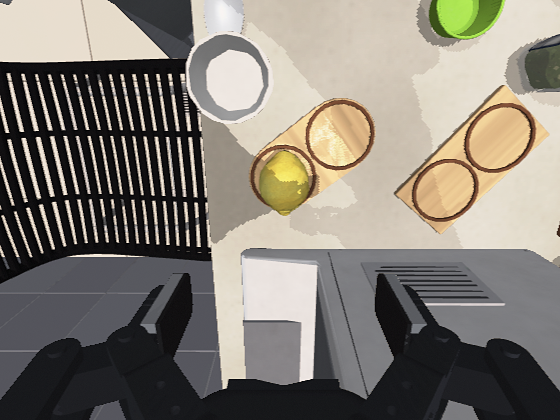

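```bash
python3 - <<'E'
from h import *
pick((.581,.188),.042,quat(90),50)
ctrl.movel([.50,.10,.22],max_speed=.25)
place(RL,.0515,quat(10))
c=quat(90)
pick((.478,.154),.008,c,30,up=.2)
s=get_state()
im,d,W=wristworld();cv2.imwrite("pics/w2.png",im)
for n in("short_jar","small_cup"):
  for r in models.masks_of("wrist",n)[:1]:
    w=W[r["mask"]&(d>0)];hi=np.percentile(w[:,2],95);t=w[w[:,2]>hi-.006]
    print(n,r["p"],hi,np.median(t,0),np.percentile(w,[2,98],axis=0).round(3))
E
```

```text
at t 15.4 tcp [0.582 0.188 0.043] w 0.0853 gf 0.0 cf [-0.2  0.5  0.7]
closed t 16.1 tcp [0.582 0.188 0.043] w 0.0488 gf 51.2 cf [-0.8  1.1  5.3]
up t 17.1 tcp [0.58  0.188 0.219] w 0.0493 gf 51.8 cf [-0.1  0.  -0.7]
down t 20.3 tcp [ 0.487 -0.004  0.051] w 0.0488 gf 51.8 cf [-0.  -0.1 -1.4]
left t 21.9 tcp [ 0.487 -0.003  0.219] w 0.0849 gf 0.0 cf [-0.3  0.8 -1.5]
at t 24.4 tcp [0.478 0.154 0.009] w 0.0855 gf 0.0 cf [-0.5 -0.  -0.3]
closed t 25.0 tcp [0.478 0.154 0.009] w 0.0576 gf 30.2 cf [-1.1  0.   8.4]
up t 26.1 tcp [0.477 0.154 0.199] w 0.0575 gf 32.0 cf [ 0.1  0.2 -0.7]
short_jar 0.7 0.10648127820889605 [4.86054735e-01 2.73255771e-04 1.05632663e-01] [[ 0.464 -0.02   0.014]
 [ 0.507  0.023  0.107]]
small_cup 0.57 0.2234457275020599 [0.48582475 0.15514264 0.22260285] [[0.448 0.129 0.192]
 [0.503 0.182 0.224]]
```

View pics/w2.png

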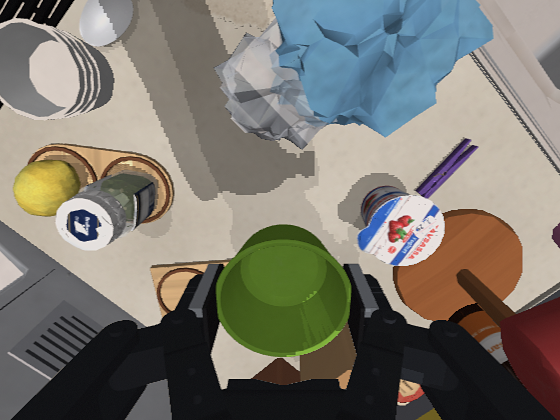

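```bash
python3 - <<'E'
from h import *
place(SR,.0175,quat(45),up=.2)
ctrl.movel([.47,.08,.30],max_speed=.3)
q=quat(200,22);f=fwd(q);gp=np.array([.51,.261,.044]);tcp=gp+f*.0187
print(tcp,f)
for k in(.18,.1,0): print(ctrl.ik(tcp-f*k,q))
ctrl.movep(tcp-f*.18,q);rep("hover")
print(np.round(get_state()["qpos"],2))
im,d,W=wristworld();cv2.imwrite("pics/w3.png",im)
for n in("yoghurt","small_cup"):
  for r in models.masks_of("wrist",n)[:1]:
    w=W[r["mask"]&(d>0)];hi=np.percentile(w[:,2],95);t=w[w[:,2]>hi-.006]
    print(n,r["p"],hi,((t.max(0)+t.min(0))/2).round(3),cv2.minEnclosingCircle((t[:,:2]*1000).astype(np.float32)),np.percentile(w,[2,98],axis=0).round(3))
im,d=vision.grab_frame("side");cv2.imwrite("pics/s2.png",im)
E
```

```text
down t 28.6 tcp [0.617 0.039 0.017] w 0.0572 gf 32.1 cf [-1.5 -0.8  1.1]
left t 30.3 tcp [0.616 0.04  0.199] w 0.0854 gf 0.0 cf [-0.2  0.5 -0.6]
[0.5076041  0.26758268 0.02666166] [-0.128123    0.35201505 -0.92718385]
[ 0.49961052  0.75874731 -1.22552932  1.70267601  0.38156159  1.05817351
  2.73706185]
[ 0.44250609  0.86654206 -1.22648121  1.80190888  0.54409504  0.92640048
  2.58483645]
[ 0.36694449  1.03226382 -1.22794524  1.88626697  0.81971471  0.82285119
  2.34090549]
hover t 32.9 tcp [0.531 0.204 0.193] w 0.0855 gf 0.0 cf [ 0.8 -0.   0.6]
[ 0.5   0.76 -1.22  1.7   0.38  1.06  2.74]
yoghurt 0.66 0.07038281335699036 [0.508 0.262 0.068] ((509.46722412109375, 261.5204772949219), 40.10694885253906) [[0.478 0.227 0.005]
 [0.54  0.297 0.071]]
```

View pics/w3.png

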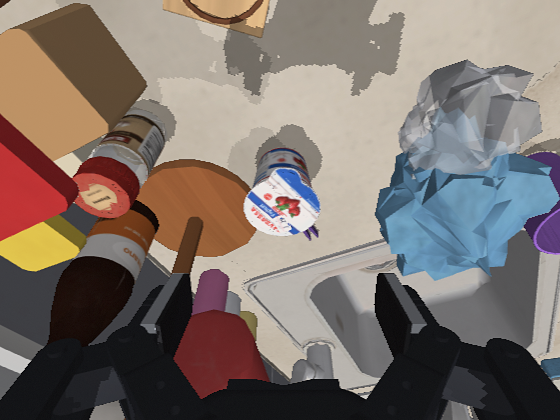

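View pics/s2.png

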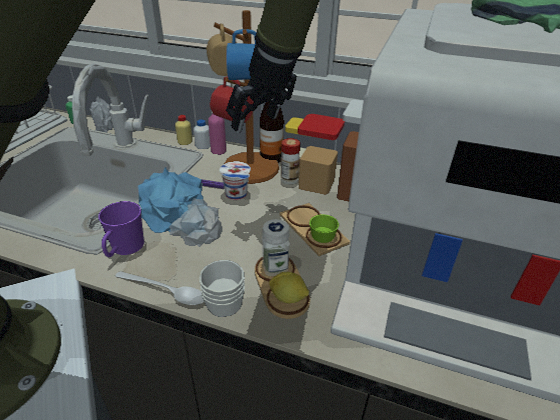

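```bash
python3 - <<'E'
from h import *
q=quat(200,22);f=fwd(q);gp=np.array([.5095,.2615,.044]);tcp=gp+f*.0187
ctrl.movel(tcp-f*.09,max_speed=.15);rep()
ctrl.movel(tcp,max_speed=.08);rep("at")
ctrl.close_gripper(45);ctrl.pause(.2);rep("closed")
ctrl.movel(tcp-f*.02,max_speed=.08);rep("lift")
ctrl.movel(tcp-f*.17,max_speed=.15);rep("up")
for a in(140,150,160,170):
    p=quat(a,22);g=fwd(p)
    for h in(.0535,.2):
        j=ctrl.ik(np.array([*SL,h])+g*.0187,p);print(a,h,None if j is None else j.round(2))
im,d,W=wristworld();cv2.imwrite("pics/w4.png",im)
E
```

```text
t 33.8 tcp [0.519 0.237 0.111] w 0.0853 gf 0.0 cf [-0.2  0.6  0.1]
at t 35.1 tcp [0.507 0.268 0.027] w 0.0855 gf 0.0 cf [ 0.1 -0.1 -0. ]
closed t 35.6 tcp [0.508 0.268 0.028] w 0.0662 gf 45.9 cf [-0.1 -2.2  7.9]
lift t 36.0 tcp [0.51  0.261 0.046] w 0.0658 gf 48.4 cf [ 0.4  0.9 -1.9]
up t 37.2 tcp [0.528 0.208 0.184] w 0.0658 gf 48.4 cf [-0.1  1.3 -1.9]
140 0.0535 [ 0.3   0.71 -0.59  2.    0.45  0.26  1.91]
140 0.2 [ 0.48  0.54 -0.86  1.85  0.32  0.61  1.98]
150 0.0535 [ 0.39  0.76 -0.72  1.95  0.48  0.37  2.07]
150 0.2 [ 0.54  0.6  -0.95  1.81  0.32  0.69  2.15]
160 0.0535 [ 0.46  0.81 -0.82  1.89  0.5   0.48  2.24]
160 0.2 [ 0.57  0.66 -1.02  1.76  0.34  0.78  2.31]
170 0.0535 [ 0.5   0.87 -0.91  1.83  0.51  0.6   2.41]
170 0.2 [ 0.59  0.71 -1.07  1.7   0.35  0.88  2.47]
```

View pics/w4.png

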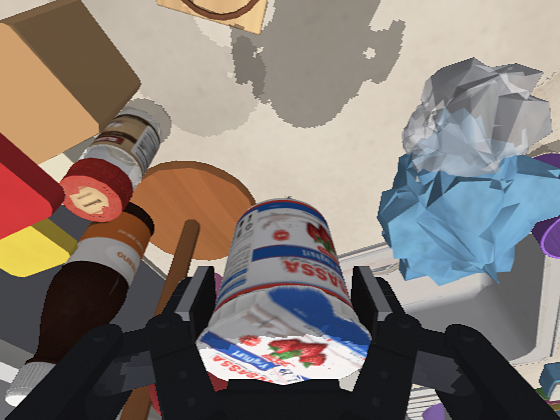

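```bash
python3 - <<'E'
from h import *
p=quat(155,22);g=fwd(p)
T=lambda z,xy=SL:np.array([*xy,z])+g*.0187
ctrl.movel([.50,.17,.21],max_speed=.15)
ctrl.movep(T(.17),p);rep("hover")
ctrl.movel(T(.075),max_speed=.12);ctrl.movel(T(.0535),max_speed=.04);rep("down")
ctrl.ungrasp();ctrl.pause(.2)
ctrl.movel(T(.0535)-g*.13,max_speed=.12);rep("off")
ctrl.movep([.40,.10,.36],quat(90));rep()
for c in("top","side"):
    im,d=vision.grab_frame(c);cv2.imwrite(f"pics/{c}9.png",im);W=world(c,d)
    for n in("lemon","short_jar","yoghurt","small_cup","tall_jar"):
        for r in models.masks_of(c,n)[:1]:
            w=W[r["mask"]&(d>0)];hi=np.percentile(w[:,2],95);t=w[w[:,2]>hi-.006]
            print(c,n,round(r["p"],2),hi.round(3),((t.max(0)+t.min(0))/2).round(3),np.percentile(w,[2,98],axis=0).round(3).tolist())
cv2.imwrite("pics/s9c.png",cv2.resize(im[150:330,210:370],None,fx=3.3,fy=3.3))
print(RL,RR,SL,SR)
E
```

```text
hover t 38.4 tcp [0.613 0.123 0.152] w 0.0658 gf 48.5 cf [ 0.2  0.2 -1.5]
down t 40.0 tcp [0.614 0.121 0.036] w 0.066 gf 48.5 cf [-1.   0.2  1.1]
off t 41.8 tcp [0.593 0.077 0.156] w 0.0858 gf 0.0 cf [-0.8 -0.1  0. ]
 t 42.8 tcp [0.4   0.1   0.359] w 0.0852 gf 0.0 cf [-0.1 -0.5 -0.4]
top yoghurt 0.75 0.081 [0.614 0.117 0.079] [[0.583, 0.085, 0.075], [0.646, 0.151, 0.082]]
top small_cup 0.9 0.042 [0.617 0.042 0.041] [[0.592, 0.016, 0.009], [0.644, 0.067, 0.043]]
top tall_jar 0.65 0.109 [0.652 0.271 0.107] [[0.631, 0.249, 0.008], [0.67, 0.29, 0.11]]
side lemon 0.6 0.059 [ 0.477 -0.081  0.057] [[0.452, -0.108, 0.027], [0.501, -0.065, 0.06]]
side short_jar 0.71 0.059 [ 0.478 -0.081  0.057] [[0.452, -0.108, 0.026], [0.502, -0.063, 0.06]]
side yoghurt 0.75 0.08 [0.614 0.114 0.078] [[0.584, 0.082, 0.015], [0.642, 0.146, 0.08]]
side small_cup 0.78 0.043 [0.617 0.038 0.041] [[0.589, 0.011, 0.011], [0.644, 0.066, 0.043]]
side tall_jar 0.79 0.108 [0.652 0.269 0.105] [[0.631, 0.245, 0.006], [0.67, 0.284, 0.108]]
[ 0.4875 -0.0035] [ 0.4775 -0.079 ] [0.611 0.115] [0.617  0.0395]
```

View pics/s9c.png

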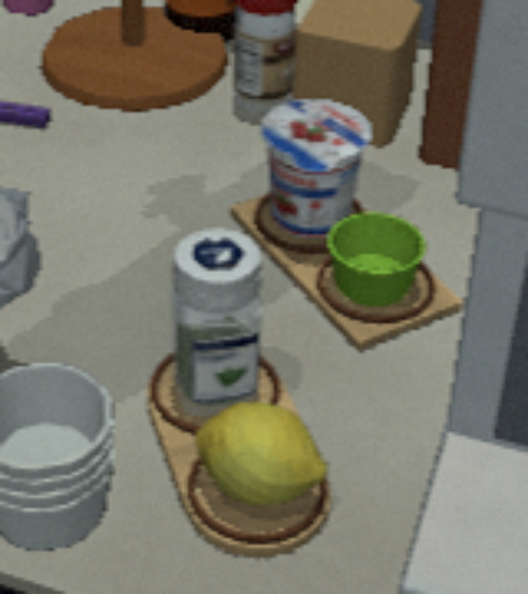

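View pics/top9.png

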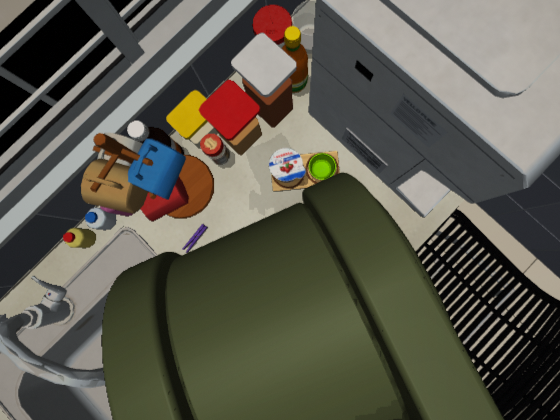

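```bash
python3 - <<'E'
from h import *
for c in("top","side"):
    im,d=vision.grab_frame(c);W=world(c,d)
    w=W[d>0];
    for n,xy,z in(("tub",(.614,.116),.079),("jar",(.487,-.002),.106),("cup rim",(.617,.04),.042),("tall",(.652,.27),.107)):
        t=w[(np.hypot(*(w[:,:2]-xy).T)<(.036 if n[0]!="j" and n!="tall" else .024))&(abs(w[:,2]-z)<.007)]
        if len(t)<30: continue
        A=np.c_[t[:,:2]-t[:,:2].mean(0),np.ones(len(t))];s=np.linalg.lstsq(A,t[:,2],rcond=None)[0];print(c,n,len(t),s.round(3),t[:,:2].mean(0).round(3))
E
```

```text
top tub 877 [0.005 0.004 0.079] [0.614 0.117]
top cup rim 145 [-0.032 -0.     0.041] [0.622 0.041]
top tall 366 [0.025 0.031 0.107] [0.653 0.27 ]
side tub 513 [0.01  0.005 0.079] [0.613 0.115]
side jar 375 [0.049 0.042 0.106] [ 0.486 -0.006]
side cup rim 225 [-0.01  -0.006  0.04 ] [0.618 0.041]
side tall 171 [0.048 0.067 0.106] [0.651 0.265]
```

All four things are upright and seated, and the untouched taller jar shows the same slope bias as the short one. I'm handing in.

```bash
python3 -c "
from h import *
print(ticket.close_job());rep()"
```

```text
the job is handed in; nothing more can be done
None
the job is handed in; nothing more can be done
```

The job is handed in (no verdict came back): by the last camera checks the lemon and shorter jar stand in the round-ended tray's rings, the tub and small cup in the square tray's, all within about 5 mm of centre and upright, and the taller jar is where it started.

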